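# Pin and clip a sidecar strut in its fork

### The job

Couple the sidecar strut: push the gold clevis pin fully home, its head against the orange fork, then take the hitch clip out of the wooden block and slide its straight leg through the pin's cross hole until the bowed leg snaps over and hugs the shank, and let go. The pin may have turned in the fork, so feel for the hole with the tip of the leg, and never force the clip or bend its wire. Leave the other things on the bench where they are.

Things in the scene. Friction and masses are not known exactly. Their poses are not given: they have to be found in the camera images.
- fork: Orange sidecar chassis corner, fixed: 42 mm tube along y (260 mm, 78 mm to +x, top 111 mm) in grey pillow blocks (y -100 and +100 mm, top 119 mm); fork of two ears (radius 20 mm) around a black 26 mm strut, which runs 207 mm to -x over a wooden block 90 mm wide, 77 mm high. Origin on the bench under the fork's middle, z up. The pin lies along y, 90 mm up
- fork_axis (a point): Middle of the fork, on the pin's axis, 90 mm above the bench; axes as the fork's. The ears' outer faces are at y = -20 mm (head side) and +20 mm (clip side, with a 3 mm washer)
- pin (a joint): How far the gold clevis pin stands out of the fork, m: 0 = head hard against the fork (a firm stop), 0.024 to 0.036 at the start. Pushed in towards the fork's +y against about 4 N of friction
- pin_head (a point): Middle of the outer flat face of the pin's round head (30 mm across, 8 mm thick), on the pin's axis, at its -y end; the face looks to -y. Axes as the fork's
- pin_hole (a point): Middle of the pin's cross hole, on its axis, 61 mm from the head's outer face; home, 10 mm clear of the washer. Shank 20 mm, hole 7 mm, edges just broken, square to the pin. Axes as the fork's: they do not turn with the pin. The pin turns (friction 0.18 N m): the hole's mouth starts up to 0.7 rad either side of straight up, not measured: look or feel for it. A leg in the hole can turn the pin
- clip: Bright clip of 5 mm wire, 48 g, upright in the block at the start, coil up. Origin on the straight leg's axis at the spot that belongs in the hole's middle; z up the leg to the coil, x to the bowed leg (its tip 17 mm out, 34 mm down), y across the wires, along the pin when fitted (bow to either side). Pushing on takes 8 to 16 N from 30 to 10 mm short of home, then it snaps on. Over 30 N bends it
- clip_tip (a point): Centre of the straight leg's blunt, flat tip (5 mm across), 38 mm below the clip's origin
- clip_coil (a point): Centre of the clip's coil, 11 mm to +x and 50 mm above the clip's origin. The coil is 27 mm across and 10 mm wide along y: the place to grip, across y, with 40 N or more. Its centre starts 24 mm above the top of the wooden block
- bow (a joint): How far the bowed leg is sprung open about the coil, rad: 0 relaxed, about 0.09 as it passes over the shank, 0.015 to 0.03 when it hugs the shank; spring 9 N m/rad
- rack: Hardwood pin block, 70 x 90 x 74 mm high (x, y, z), fixed. Origin at the centre of its underside. The clip stands loosely in a slot in its middle, 25 mm (x) by 8.5 mm, floor 10 mm above the bench; two plain 10 mm pins stand 5 mm out of its top at y = -33 mm
- tin: Tin with a blue label, 72 mm across, 85 mm high, loose. Origin at the centre of its underside. Leave it alone
- barrel: Grey finned engine cylinder, 114 mm across, 98 mm high, loose. Origin at the centre of its underside. Leave it alone
- spanner: Open-ended spanner lying flat, 190 mm long, loose. Origin under its middle. Leave it alone
- gauge: Dial bore gauge lying flat: 56 mm dial at the origin, handle and probe 187 mm long to its -x, 15 mm high, loose. Leave it alone

How it is judged:
By the outcome, as a careful person would: the job done as asked, in the order asked, and still so for the second after the job is handed in, with the robot touching nothing.
It also fails if it takes over 72 s, if anything falls off the work surface, if the arm or the gripper's body presses on something with over 40 N, if the wrist force passes 120 N, or if a joint passes its speed limit or range.

### The arm

A 6-joint arm with a two-finger parallel gripper is mounted at the origin on the work surface. World frame = base frame: x ahead of the robot, y to its left, z up, the work surface at z = 0. Lengths are in m, angles in rad, forces in N, time in s.
With the tool pointing down it reaches from about 0.325 to 0.925 m from the base axis. Payload 3.1 kg.
Tool frame: the origin (TCP) lies midway between the tips of the shut fingers; the grasp point (between the pads) lies 19 mm behind it; z points along the fingers, x is the direction in which the jaws open and shut, and the axes are right-handed (so a half turn about z gives the same grasp; the last joint's range is limited). The gripper opens to 85 mm and grips with 20 to 120 N. Pads are 22 mm wide; open, the fingers measure 114 mm over their backs; the gripper's body (76 mm by 85 mm) begins 54 mm behind the grasp point. The pads swing forward as they close: fully open they stand 13 mm farther back than shut.
Start: joints at [-1.276, 0.217, 1.613, -0, 1.311, -0.112], TCP at [0.247, -0.574, 0.207] pointing down, gripper open.
Joint ranges: [-2.75, 2.75], [-0.78, 2.1], [0.31, 2.55], [-1.13, 4.27], [0.13, 2.63], [-2.58, 2.58]. Speed limits (rad/s): [2.79, 2.79, 3.14, 3.14, 3.14, 3.14].

### API

Orientations are given as a unit quaternion [x, y, z, w].
In Python, from cell import robot, get_image, job, models, monitor gives the robot as it stands. The module is installed in compiled form; this text tells all that it offers. Calls block until the motion is done:
- robot.movep(position, orientation): joint-space move of the TCP to a pose.
- robot.line_to(position, max_speed=0.15, rot=None): straight line of the TCP; rot=None keeps the orientation; max_speed is the mean speed in m/s.
- robot.set_joints(angles): joint-space move.
- robot.grip(opening, newtons=None): finger opening in m; newtons is the grip in N (None keeps the last); returns when the fingers have stopped.
- robot.dwell(seconds).
- robot.ik(position, orientation): joint angles nearest the present ones, or None.
- get_image(name): name is "scene" or "top" or "wrist"; returns a dict with "color" (420x560x3 uint8, red, green, blue), "depth" (420x560 float32, m along the optical axis (not along the pixel's ray), 0 where there is no reading), "mtx" (3x3 intrinsics, pixels), "position" and "rotation" of the camera in the world; the wrist camera has in their place "tool_from_camera" (4x4, takes a point from camera to tool coordinates, whose origin is the TCP and whose axes are the tool frame's). Camera axes: x right, y down, z forward; pixel columns grow to the right and rows downward; lengths in m; the calibration is good to about 2 mm. The wrist camera is an equidistant fisheye: a pixel r from the principal point sees the ray r / f radians off the axis. A picture is of the moment at which its call begins: read the wrist's pose just before it.
A pose or a line that the arm cannot do raises robot.IKError and nothing moves.
- job.hand_in(): hands the job in, once; it reports no verdict.
Trained networks look in a picture, given as the dict that the camera call returned (one of the last four; its "shot" number tells which), for a name from the list of things; names that differ only in an ending like _2 or _b are one class to them, and where a whole thing is asked for, a point or a joint stands for the part that bears it (a point fixed in the world has none). Each returns a list of dicts, best first, with "conf" (0 to 1); they miss things now and then, are a little off and sometimes report something else, mostly with a low value. They report only what shows in the picture. A call takes as long as a camera call.
- models.look_for(picture, thing): "centre" ([column, row] in pixels, amid what is visible of it).
- models.cut_out(picture, thing): "mask" (420x560 bool, what is visible of it) and "centre" ([column, row] in pixels, amid what is visible of it).
Readings, each from a call of its own:
- monitor.current_t(): time.
- monitor.current_joint_pos(): joint angles.
- monitor.current_qvel(): joint speeds.
- monitor.current_joint_torque(): joint torques, N m.
- monitor.current_position(): TCP position.
- monitor.current_orientation(): TCP orientation.
- monitor.current_ft_force(): force on the tool from outside, world axes, zero at the start.
- monitor.current_torque(): the same for the moment, N m.
- monitor.current_finger_gap(): finger opening in m.
Only numpy, scipy, OpenCV 4.12 (cv2) and the standard library are available. Lean on these libraries where they do the work, as an engineer would, in place of code of your own. Each camera call takes 0.05 s, during which the arm holds its last target.

## Working session

There is one attempt and no reset: what is moved stays moved. The work goes in short steps, each a Python script; the robot and the scene stay as the last script left them, time stands still between calls to the robot, and variables do not carry over. Pictures are saved under pics/ and viewed, and the job is handed in when it is done.

```bash
ls; mkdir -p pics
python3 - <<'E'
from cell import robot, get_image, job, models, monitor
import cv2,numpy as np
for n in ["scene","top","wrist"]:
    p=get_image(n); cv2.imwrite(f"pics/{n}0.png",p["color"][:,:,::-1])
    print(n,p["mtx"].tolist(),p.get("position"),p.get("rotation"),p.get("tool_from_camera"))
    if n!="wrist":
        for t in ["fork","pin","pin_head","clip","clip_coil","rack","pin_hole"]:
            print(t,[(d["conf"],d["centre"]) for d in models.look_for(p,t)][:2])
print(monitor.current_t(),monitor.current_orientation(),monitor.current_ft_force())
E
```

```text
pics
scene [[516.7204336900222, 0.0, 282.5386811351137], [0.0, 516.7204336900222, 202.19336335024144], [0.0, 0.0, 1.0]] [ 1.02934612 -0.34970413  1.0375515 ] [ 0.87536087  0.4062976  -0.1106816  -0.2375188 ] None
fork [(0.92, [258.6, 194.9]), (0.58, [412.4, 147.7])]
pin [(0.54, [241.5, 204.0])]
pin_head [(0.57, [242.0, 204.2])]
clip [(0.67, [341.9, 112.3])]
clip_coil [(0.56, [341.0, 110.7])]
rack [(0.98, [336.3, 125.0])]
pin_hole [(0.5, [241.1, 205.2])]
top [[412.077289202831, 0.0, 274.29841261280984], [0.0, 412.077289202831, 210.65207483025935], [0.0, 0.0, 1.0]] [0.54791943 0.01652652 0.9876914 ] [ 0.71136677 -0.70177665  0.0318125  -0.02132637] None
fork [(0.81, [290.3, 224.6])]
pin [(0.46, [304.7, 238.3])]
pin_head [(0.74, [306.2, 238.3])]
clip [(0.39, [149.0, 265.7])]
clip_coil [(0.53, [148.0, 263.8])]
rack [(0.59, [153.2, 263.7])]
pin_hole [(0.73, [304.9, 239.2])]
wrist [[325.19226210127806, 0.0, 276.12479138056034], [0.0, 325.19226210127806, 214.53757190559816], [0.0, 0.0, 1.0]] None None [[ 9.99999972e-01  5.64068294e-06  2.36973122e-04  6.35934913e-04]
 [-6.88281524e-05  9.63554655e-01  2.67511537e-01 -6.81440567e-02]
 [-2.26827607e-04 -2.67511546e-01  9.63554628e-01 -1.67363842e-01]
 [ 0.00000000e+00  0.00000000e+00  0.00000000e+00  1.00000000e+00]]
0.85 [ 8.35357708e-01 -5.49706739e-01  3.42836902e-05  2.21342595e-05] [ 0.26715905 -0.40328692  0.01040683]
```

View pics/scene0.png

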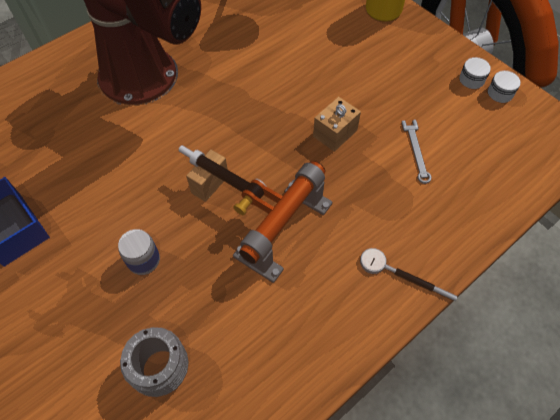

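View pics/top0.png

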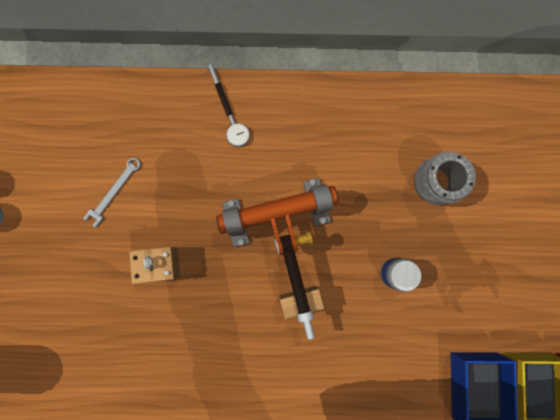

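View pics/wrist0.png

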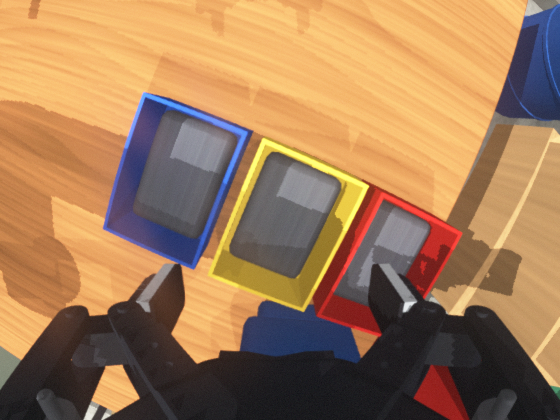

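```bash
cat > h.py <<'E'
from cell import robot, get_image, job, models, monitor
import cv2,numpy as np
from scipy.spatial.transform import Rotation as R
def cloud(p):
    d=p["depth"];v,u=np.indices(d.shape);K=p["mtx"]
    P=np.stack([(u-K[0,2])/K[0,0]*d,(v-K[1,2])/K[1,1]*d,d],-1)
    W=P@R.from_quat(p["rotation"]).as_matrix().T+np.asarray(p["position"])
    W[d==0]=np.nan
    return W
def save(n,im): cv2.imwrite(f"pics/{n}.png",im[:,:,::-1])
E
python3 - <<'E'
from h import *
for n in ["scene","top"]:
    p=get_image(n); np.savez(f"{n}.npz",**{k:v for k,v in p.items() if v is not None})
    W=cloud(p)
    for t in ["fork","pin_head","rack","clip"]:
        m=models.cut_out(p,t)
        if not m: print(n,t,"none");continue
        m=m[0]; M=m["mask"]&np.isfinite(W[...,2]); np.save(f"{n}_{t}.npy",m["mask"])
        Q=W[M]; print(n,t,m["conf"],M.sum(),Q.min(0).round(3),np.median(Q,0).round(3),Q.max(0).round(3))
    c=p["color"];
    if n=="top": x0,x1,y0,y1=110,360,170,350
    else: x0,x1,y0,y1=170,370,90,280
    save(n+"_c",cv2.resize(c[y0:y1,x0:x1],None,fx=3,fy=3,interpolation=cv2.INTER_CUBIC))
print(monitor.current_t())
E
```

```text
scene fork 0.75 6354 [ 0.283 -0.134 -0.007] [ 0.605 -0.046  0.098] [0.703 0.185 0.121]
scene pin_head 0.46 199 [ 0.525 -0.079  0.003] [ 0.558 -0.065  0.097] [ 0.574 -0.035  0.108]
scene rack 0.57 1514 [ 0.457  0.221 -0.003] [0.51  0.253 0.068] [0.537 0.321 0.082]
scene clip 0.63 104 [0.485 0.267 0.066] [0.503 0.273 0.093] [0.517 0.305 0.113]
top fork 0.71 5956 [ 0.327 -0.151 -0.006] [ 0.585 -0.037  0.102] [0.703 0.142 0.124]
top pin_head 0.45 152 [ 0.544 -0.079  0.002] [ 0.555 -0.063  0.1  ] [ 0.57  -0.044  0.107]
top rack 0.55 1477 [ 0.456  0.223 -0.003] [0.494 0.262 0.074] [0.533 0.32  0.111]
top clip none
1.35
```

View pics/top_c.png

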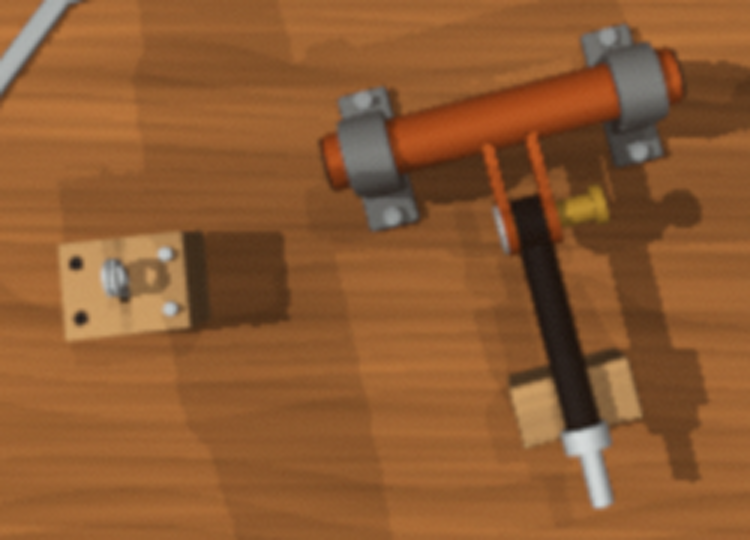

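View pics/scene_c.png

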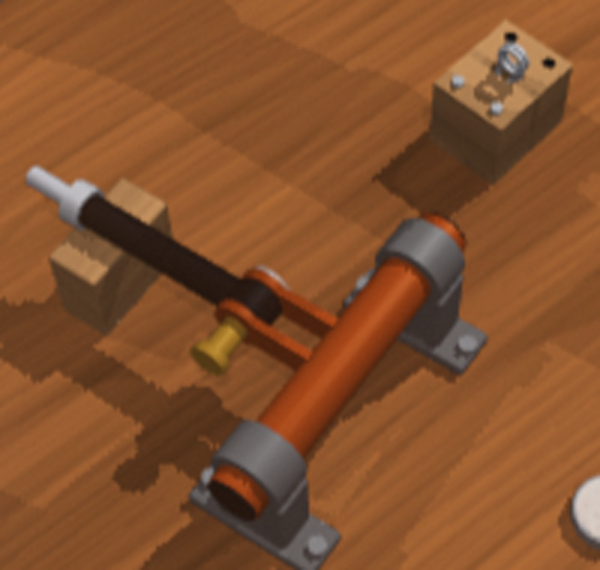

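Run:
```python
from h import *
for n in ["scene","top"]:
    p=dict(np.load(f"{n}.npz")); W=cloud(p); c=p["color"].astype(int)
    m=np.load(f"{n}_fork.npy")
    orange=(c[...,0]>1.8*c[...,1])&(c[...,0]>60)
    # tube
    M=m&(W[...,2]>0.085)&(W[...,2]<0.125)
    Q=W[M]
    # strip: tube top points z >0.105
    T=Q[(Q[:,2]>0.100)&(Q[:,0]>0.59)&(Q[:,2]<.114)]
    c0=T.mean(0); u,s,vt=np.linalg.svd((T-c0)[:,:2],full_matrices=False); d=vt[0]; d=d*np.sign(d[1])
    print(n,"tube",len(T),c0,d,np.degrees(np.arctan2(-d[0],d[1])), ((T-c0)[:,:2]@d).min(),((T-c0)[:,:2]@d).max(), T[:,2].max(), np.percentile(T[:,2],[50,90]))
    # rack top
    r=np.load(f"{n}_rack.npy"); Q=W[r]; T=Q[(abs(Q[:,2]-0.074)<0.004)]
    rect=cv2.minAreaRect((T[:,:2]*1000).astype(np.float32)); print("rack",rect,T[:,2].mean())
```

```text
scene tube 1651 [ 0.62787905 -0.01530111  0.10715928] [-0.24486475  0.96955725] 14.173841261884254 -0.11875631458627198 0.14671576689521845 0.11399371615478093 [0.10742321 0.11117908]
rack ((495.4884338378906, 272.3729248046875), (72.4351806640625, 92.56343841552734), 6.505478382110596) 0.07317252277405728
top tube 1663 [ 0.62286467 -0.01443327  0.10792884] [-0.22112732  0.97524495] 12.775254686848042 -0.12013536811075995 0.14407306658349164 0.11399684752103834 [0.10858893 0.11196132]
rack ((494.0444030761719, 272.3360290527344), (69.98741912841797, 91.6241226196289), 7.010900020599365) 0.07400551373667696
```

```bash
cat >> h.py <<'E'
YAW=np.radians(13.4); F0=np.array([0.546,-0.020,0.0])
def setF(yaw,f0):
    global YAW,F0; YAW=yaw;F0=np.array(f0)
def Rf(): return R.from_euler('z',YAW)
def f2w(l): return Rf().apply(l)+F0
def w2f(w): return Rf().inv().apply(np.asarray(w)-F0)
def qtool(yaw,s=-1,tilt=0.):
    """tool x = s*local y, z down; tilt about local y (positive: tool's back leans to +x)"""
    y=np.array([0,1,0]); x=s*y; z=np.array([-np.sin(tilt),0,-np.cos(tilt)])
    M=np.stack([x,np.cross(z,x),z],1)
    return (R.from_euler('z',yaw)*R.from_matrix(M)).as_quat()
def proj_w(pts,pic,pos,q):
    T=np.asarray(pic["tool_from_camera"]);K=pic["mtx"]
    pt=R.from_quat(q).inv().apply(np.atleast_2d(pts)-pos)
    pc=(pt-T[:3,3])@T[:3,:3]
    r=np.hypot(pc[:,0],pc[:,1]);th=np.arctan2(r,pc[:,2]);r[r<1e-9]=1
    return np.stack([K[0,2]+K[0,0]*th*pc[:,0]/r,K[1,2]+K[1,1]*th*pc[:,1]/r],1)
def ray_w(uv,pic,pos,q):
    T=np.asarray(pic["tool_from_camera"]);K=pic["mtx"]
    a=(np.atleast_2d(uv)-K[:2,2])/K[0,0]; th=np.linalg.norm(a,axis=1)[:,None]
    d=np.concatenate([np.sinc(th/np.pi)*a,np.cos(th)],1)
    Rt=R.from_quat(q)
    return Rt.apply(T[:3,3])+pos, Rt.apply(d@T[:3,:3].T), np.cos(th)
def wrist(name):
    pos=np.array(monitor.current_position());q=np.array(monitor.current_orientation())
    p=get_image("wrist"); save(name,p["color"]); np.savez(name+".npz",pos=pos,q=q,**{k:v for k,v in p.items() if v is not None})
    return p,pos,q
def st(): print("t",monitor.current_t(),"pos",np.round(monitor.current_position(),4),"loc",np.round(w2f(monitor.current_position()),4),"F",np.round(Rf().inv().apply(monitor.current_ft_force()),2),"gap",round(monitor.current_finger_gap(),4))
E
python3 - <<'E'
from h import *
robot.grip(0.0,40)
st()
robot.movep(f2w([0.0,-0.10,0.19]),qtool(YAW)); st()
p,pos,q=wrist("w1"); print(monitor.current_joint_pos())
print("head",proj_w(f2w([0,-.058,.09]),p,pos,q),"fork",proj_w(f2w([0,0,.11]),p,pos,q))
E
```

```text
t 2.1167 pos [ 0.2473 -0.574   0.2067] loc [-0.4189 -0.4697  0.2067] F [ 0.8  -0.1  -0.02] gap 0.0
t 4.1333 pos [ 0.5691 -0.1182  0.1901] loc [-0.0003 -0.1009  0.1901] F [-0.19  0.63  0.07] gap 0.0001
[-3.25529206e-01  1.39392987e-01  1.73503163e+00 -2.98720281e-04
  1.26697481e+00  1.01286948e+00]
head [[225.2062528  207.54114916]] fork [[153.57277977 213.84909847]]
```

View pics/w1.png

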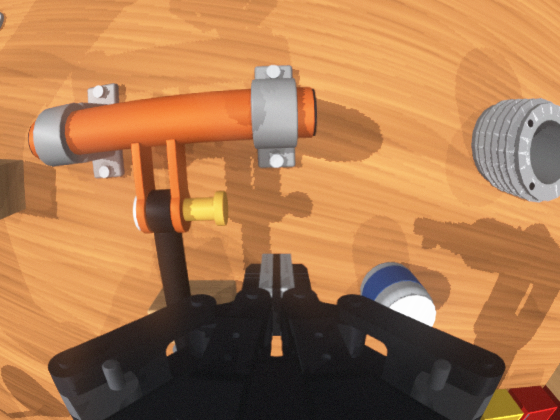

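Run:
```python
from h import *
z=0.083
robot.line_to(f2w([0,-0.10,z]),0.2); 
f0=Rf().inv().apply(monitor.current_ft_force()); print("f0",f0)
y=-0.078
robot.line_to(f2w([0,y,z]),0.15); st()
while y<-0.030:
    y+=0.003 if y<-0.054 else 0.0015
    robot.line_to(f2w([0,y,z]),0.06)
    f=Rf().inv().apply(monitor.current_ft_force())-f0
    print(round(y,4),round(monitor.current_t(),2),f.round(1),w2f(monitor.current_position())[1].round(4))
    if f[1]<-15: break
st()
```

```text
f0 [ 0.08570759 -0.17509199  0.91340359]
t 5.1667 pos [ 0.5651 -0.0956  0.0847] loc [ 0.0011 -0.078   0.0847] F [ 0.41 -0.05  0.02] gap -0.0
-0.075 5.42 [-0.6  0.4 -0.7] -0.0753
-0.072 5.67 [ 0.   0.4 -1.2] -0.0719
-0.069 5.92 [ 0.   0.6 -0.7] -0.0688
-0.066 6.17 [ 0.4  0.3 -1.7] -0.0658
-0.063 6.42 [ 0.4  0.3 -1.7] -0.0628
-0.06 6.67 [-0.   0.4 -1.2] -0.0598
-0.057 6.92 [ 0.5 -0.4 -0.5] -0.0568
-0.054 7.17 [-0.7 -0.6 -0.7] -0.0538
-0.0525 7.42 [-0.9  0.7 -1.4] -0.0524
-0.051 7.67 [-0.5  0.4 -2.1] -0.0509
-0.0495 7.92 [-0.3  0.4 -1.3] -0.0494
-0.048 8.17 [-0.9 -0.1 -1.5] -0.0479
-0.0465 8.42 [-0.3  0.9 -1.4] -0.0464
-0.045 8.67 [-0.1  0.7 -0.7] -0.0449
-0.0435 8.92 [-0.7  0.8 -0.6] -0.0434
-0.042 9.17 [-0.1  0.6 -0.7] -0.0419
-0.0405 9.42 [-1.   0.2 -1. ] -0.0404
-0.039 9.67 [-0.3  0.1 -2. ] -0.0389
-0.0375 9.92 [-0.9 -0.2 -1.9] -0.0374
-0.036 10.17 [-0.9 -0.2 -0.5] -0.0359
-0.0345 10.42 [ 0.   0.5 -0.4] -0.0344
-0.033 10.67 [ 0.5  0.3 -1.1] -0.0329
-0.0315 10.92 [ 0.2  0.1 -0.4] -0.0314
-0.03 11.17 [ 0.2  0.2 -2.1] -0.0299
t 11.1667 pos [ 0.5529 -0.0491  0.083 ] loc [-0.     -0.0299  0.083 ] F [ 0.26  0.03 -1.18] gap 0.0
```

Run:
```python
from h import *
p,pos,q=wrist("w2")
p=get_image("scene"); c=p["color"];save("s2",cv2.resize(c[130:280,170:370],None,fx=4,fy=4,interpolation=cv2.INTER_CUBIC))
```

```text
(no output)
```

View pics/w2.png

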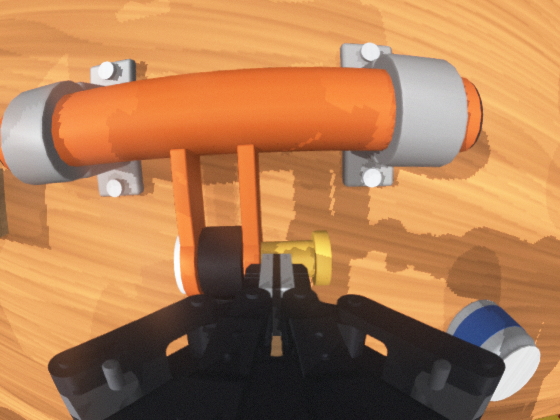

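View pics/s2.png

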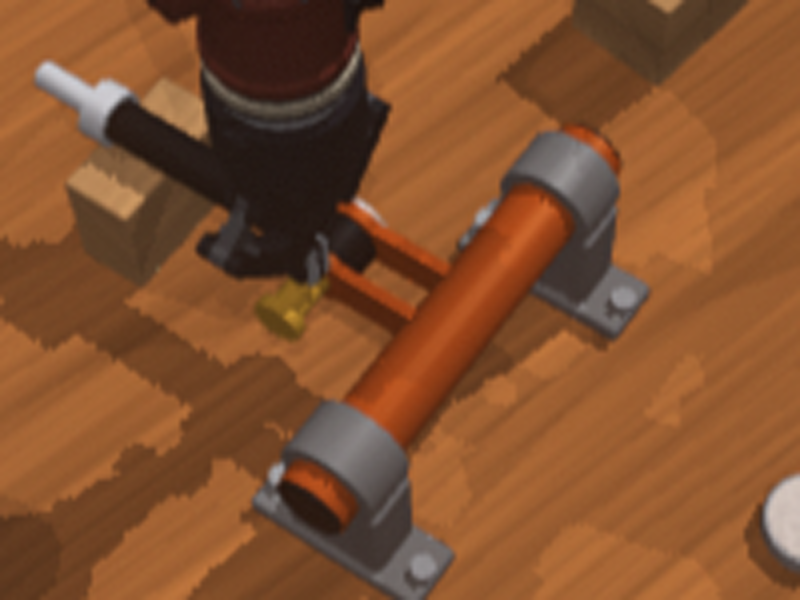

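Run:
```python
from h import *
for n in ["w1","w2"]:
    p=dict(np.load(n+".npz"));pos,q=p["pos"],p["q"]
    pts=dict(w1=[(222,200),(222,209),(215,209),(195,209),(160,209),(177,209),(150,130),(276,260),(270,290)],w2=[(322,245),(322,258),(322,270),(290,250),(300,258),(220,250),(250,200),(250,110),(270,265),(285,265),(272,280),(284,290)])[n]
    for uv in pts:
        o,d,c=ray_w(uv,p,pos,q); D=p["depth"][uv[1],uv[0]]
        W=o+d[0]/c[0]*D; print(n,uv,D.round(4),w2f(W).round(4))
```

```text
w1 (222, 200) 0.2624 [ 0.0092 -0.0574  0.1014]
w1 (222, 209) 0.2623 [ 0.0022 -0.0575  0.1035]
w1 (215, 209) 0.2614 [ 0.0024 -0.0518  0.1043]
w1 (195, 209) 0.2675 [ 0.001  -0.0334  0.0984]
w1 (160, 209) 0.2581 [ 0.0035 -0.0052  0.1074]
w1 (177, 209) 0.2561 [ 0.0039 -0.021   0.1094]
w1 (150, 130) 0.2377 [ 0.0688 -0.0021  0.1104]
w1 (276, 260) 0.1408 [ 0.0112 -0.1015  0.2271]
w1 (270, 290) 0.117 [ 0.01   -0.0992  0.252 ]
w2 (322, 245) 0.1609 [ 0.0105 -0.0534  0.0993]
w2 (322, 258) 0.1571 [ 0.0057 -0.053   0.1047]
w2 (322, 270) 0.1592 [-0.001  -0.0534  0.1043]
w2 (290, 250) 0.1654 [ 0.0065 -0.0376  0.0958]
w2 (300, 258) 0.1647 [ 0.0028 -0.0427  0.0975]
w2 (220, 250) 0.1564 [ 0.0097 -0.0031  0.1043]
w2 (250, 200) 0.1492 [ 0.0348 -0.0185  0.1047]
w2 (250, 110) 0.132 [ 0.0754 -0.0195  0.1114]
w2 (270, 265) 0.137 [ 0.0109 -0.0279  0.1241]
w2 (285, 265) 0.1361 [ 0.0113 -0.0343  0.1249]
w2 (272, 280) 0.1222 [ 0.0115 -0.0289  0.1392]
w2 (284, 290) 0.1165 [ 0.0105 -0.0334  0.1455]
```

Run:
```python
from h import *
p=dict(np.load("w1.npz"));pos,q=p["pos"],p["q"]
for ty in (-.011,0.,0.011):
  for dz in (0,-.01,-.019,-.03,-.04,-.05):
    w=R.from_quat(q).apply([0,ty,dz])+pos
    print(ty,dz,proj_w(w,p,pos,q).round(1))
for r in range(246,300,4):
    D=p["depth"][r,270]; o,d,c=ray_w((270,r),p,pos,q); W=o+d[0]/c[0]*D
    print(r,p["color"][r,270],R.from_quat(q).inv().apply(W-pos).round(4))
c=p["color"];save("w1f",cv2.resize(c[230:330,220:340],None,fx=6,fy=6,interpolation=cv2.INTER_CUBIC))
p=dict(np.load("w2.npz"));c=p["color"];save("w2f",cv2.resize(c[220:320,220:340],None,fx=6,fy=6,interpolation=cv2.INTER_CUBIC))
```

```text
-0.011 0 [[275.  233.7]]
-0.011 -0.01 [[274.9 240. ]]
-0.011 -0.019 [[274.9 246.2]]
-0.011 -0.03 [[274.8 254.9]]
-0.011 -0.04 [[274.7 263.9]]
-0.011 -0.05 [[274.6 274.1]]
0.0 0 [[275.  252.4]]
0.0 -0.01 [[275.  259.6]]
0.0 -0.019 [[274.9 266.7]]
0.0 -0.03 [[274.8 276.4]]
0.0 -0.04 [[274.7 286.5]]
0.0 -0.05 [[274.6 297.8]]
0.011 0 [[275.  270.3]]
0.011 -0.01 [[275.  278.2]]
0.011 -0.019 [[274.9 286. ]]
0.011 -0.03 [[274.9 296.7]]
0.011 -0.04 [[274.8 307.5]]
0.011 -0.05 [[274.7 319.6]]
246 [203 134  79] [-0.0066  0.0696  0.1907]
250 [190 123  73] [-0.0066  0.0748  0.1908]
254 [135 121 113] [-0.0022 -0.0114 -0.03  ]
258 [130 119 115] [-0.0021 -0.011  -0.0336]
262 [131 121 119] [-0.002  -0.0114 -0.039 ]
266 [131 123 116] [-0.002  -0.0111 -0.0425]
270 [125 118 116] [-0.0019 -0.0116 -0.0474]
274 [130 123 120] [-0.0018 -0.0118 -0.0515]
278 [129 121 121] [-0.0018 -0.0115 -0.0544]
282 [124 120 119] [-0.0017 -0.0117 -0.0582]
286 [107 106 105] [-0.0016 -0.0113 -0.0607]
290 [147 150 149] [-0.0016 -0.0103 -0.062 ]
294 [126 124 124] [-0.0015 -0.0127 -0.0692]
298 [42 38 36] [-0.0015 -0.0124 -0.0716]
```

View pics/w2f.png

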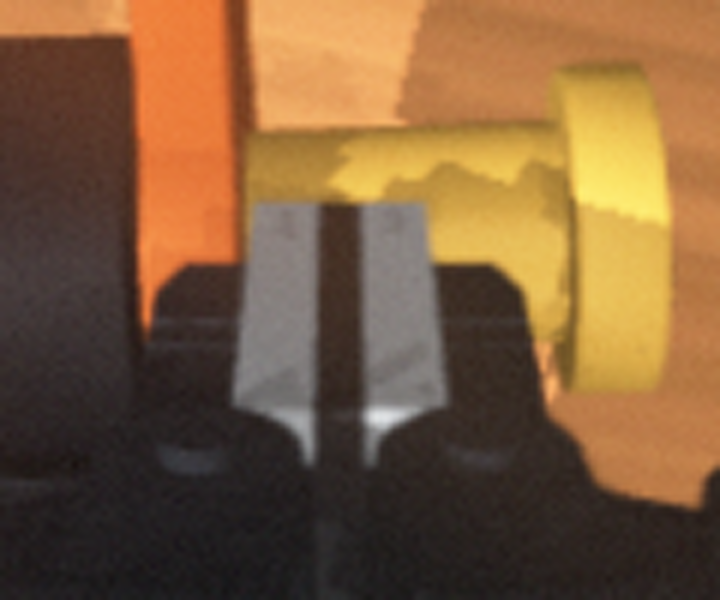

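Run:
```python
from h import *
robot.line_to(f2w([0.002,-0.03,0.10]),0.15)
robot.line_to(f2w([0.002,-0.085,0.10]),0.2)
z=0.059
robot.line_to(f2w([0.002,-0.085,z]),0.15); st()
f0=Rf().inv().apply(monitor.current_ft_force())
for y in (-.075,-.066,-.06,-.056):
    robot.line_to(f2w([0.002,y,z]),0.08)
    f=Rf().inv().apply(monitor.current_ft_force())-f0
    print(round(y,4),round(monitor.current_t(),2),f.round(1),w2f(monitor.current_position()).round(4))
    if abs(f).max()>12: break
p,pos,q=wrist("w3")
```

```text
t 12.3833 pos [ 0.5666 -0.1012  0.0581] loc [ 0.0013 -0.0838  0.0581] F [0.75 0.41 0.29] gap -0.0001
-0.075 12.66 [ 0.1 -0.3 -0.6] [ 0.0028 -0.0746  0.0601]
-0.066 12.92 [-1.2 -0.6  0. ] [ 0.0024 -0.0657  0.0595]
-0.06 13.17 [-0.5 -2.   0.1] [ 0.0022 -0.06    0.0592]
-0.056 13.42 [-1.4 -2.4  0.4] [ 0.0021 -0.056   0.0591]
```

View pics/w3.png

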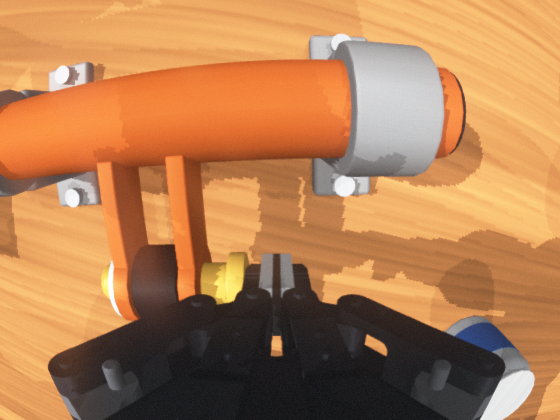

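Run:
```python
from h import *
z=0.059; y=-0.056; f0=np.array([.7,.2,.3])
while y<-0.022:
    y+=0.004 if y<-0.046 else 0.0015
    robot.line_to(f2w([0.002,y,z]),0.06)
    f=Rf().inv().apply(monitor.current_ft_force())-f0
    print(round(y,4),round(monitor.current_t(),2),f.round(1),w2f(monitor.current_position()).round(4))
    if abs(f).max()>13: break
p,pos,q=wrist("w4")
```

```text
-0.052 13.72 [-0.2 -2.7  1.8] [ 0.0019 -0.0518  0.059 ]
-0.048 13.97 [-2.2 -2.9  1.5] [ 0.0019 -0.0476  0.0589]
-0.044 14.22 [-1.7 -2.7  0.7] [ 0.0018 -0.0437  0.0589]
-0.0425 14.47 [-2.2 -5.9 -0.3] [ 0.0018 -0.0437  0.059 ]
-0.041 14.72 [-2.1 -9.2 -0.1] [ 0.0019 -0.0436  0.0591]
-0.0395 14.97 [ -3.8 -12.8  -0.8] [ 0.0019 -0.0436  0.0593]
-0.038 15.22 [ -3.4 -16.   -2.1] [ 0.002  -0.0436  0.0594]
```

View pics/w4.png

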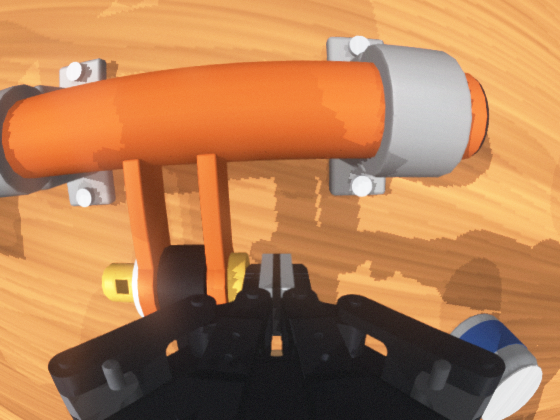

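Run:
```python
from h import *
p=dict(np.load("w4.npz"));pos,q=p["pos"],p["q"]
for u in (250,254,262,268,275,285,298,302):
  o=[]
  for r in (248,252,256,260,266,272,280,290):
    D=p["depth"][r,u]; oo,d,c=ray_w((u,r),p,pos,q); W=oo+d[0]/c[0]*D
    o.append((r,(1000*R.from_quat(q).inv().apply(W-pos)).round(0).astype(int).tolist()))
  print(u,o)
```

```text
250 [(248, [-19, 21, 60]), (252, [-19, 24, 59]), (256, [-19, 27, 59]), (260, [-19, 30, 59]), (266, [-11, -7, -35]), (272, [-11, -8, -41]), (280, [-10, -7, -48]), (290, [-8, -14, -70])]
254 [(248, [-16, 20, 59]), (252, [-16, 24, 59]), (256, [-16, 27, 59]), (260, [-16, 30, 59]), (266, [-9, -7, -34]), (272, [-9, -7, -40]), (280, [-8, -7, -48]), (290, [-7, -14, -69])]
262 [(248, [-10, 21, 60]), (252, [-10, 24, 59]), (256, [-6, -11, -31]), (260, [-6, -11, -36]), (266, [-5, -11, -43]), (272, [-5, -12, -50]), (280, [-5, -12, -56]), (290, [-4, -12, -65])]
268 [(248, [-5, 21, 60]), (252, [-6, 24, 60]), (256, [-3, -11, -32]), (260, [-3, -12, -37]), (266, [-3, -11, -43]), (272, [-3, -11, -49]), (280, [-2, -11, -56]), (290, [-2, -10, -62])]
275 [(248, [0, 21, 60]), (252, [0, 24, 59]), (256, [0, -12, -33]), (260, [0, -11, -37]), (266, [0, -11, -43]), (272, [0, -12, -50]), (280, [0, -12, -57]), (290, [0, -10, -62])]
285 [(248, [7, 21, 59]), (252, [7, 24, 58]), (256, [5, -12, -33]), (260, [4, -11, -37]), (266, [4, -12, -43]), (272, [4, -12, -50]), (280, [4, -11, -56]), (290, [4, -11, -63])]
298 [(248, [17, 21, 61]), (252, [17, 24, 59]), (256, [17, 27, 59]), (260, [17, 31, 60]), (266, [10, -7, -34]), (272, [10, -8, -41]), (280, [10, -7, -48]), (290, [8, -13, -68])]
302 [(248, [20, 21, 59]), (252, [20, 24, 60]), (256, [1, -68, -167]), (260, [20, 30, 59]), (266, [12, -8, -35]), (272, [12, -8, -41]), (280, [11, -7, -48]), (290, [9, -14, -69])]
```

Run:
```python
from h import *
robot.line_to(f2w([0.002,-0.055,0.062]),0.15)
robot.line_to(f2w([-0.005,-0.055,0.13]),0.25)
robot.line_to(f2w([-0.0145,0.033,0.125]),0.25); st()
p,pos,q=wrist("w5"); 
c=p["color"];save("w5c",cv2.resize(c[150:280,200:350],None,fx=5,fy=5,interpolation=cv2.INTER_CUBIC))
print(proj_w(f2w([0,.033,.1]),p,pos,q),proj_w(f2w([0,.033,.09]),p,pos,q))
```

```text
t 16.4667 pos [0.5226 0.0098 0.1232] loc [-0.0159  0.0344  0.1232] F [ 0.11 -0.22  0.39] gap 0.0001
[[277.5211833  213.65129969]] [[277.47106423 209.44619848]]
```

View pics/w5.png

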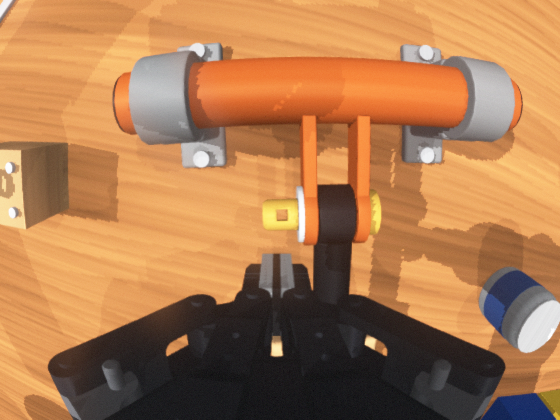

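View pics/w5c.png

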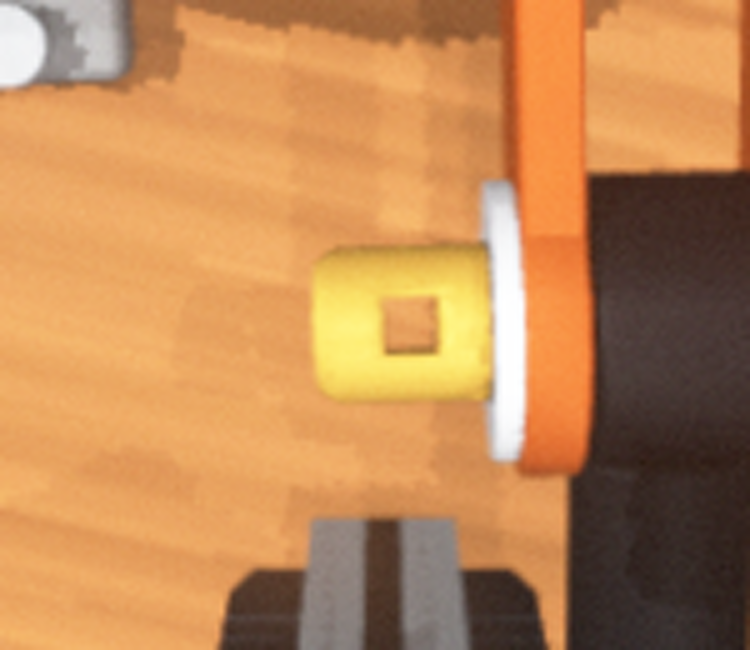

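Run:
```python
from h import *
p=dict(np.load("w5.npz"));pos,q=p["pos"],p["q"]
c=p["color"].astype(int)
for u in (268,272,290,294): print(u,[(r,c[r,u].tolist()) for r in list(range(195,203))+list(range(226,234))][::1] if u==272 else "")
def prof(u,r0,r1): 
    b=c[r0:r1,u,2]; return b.tolist()
print("col272 blue",list(enumerate(prof(272,192,240),192)))
print("row 205 red-blue", [(u,(c[205,u,0]-c[205,u,2])) for u in range(258,302)])
for r in (209,212,215,218,221): print(r,[(u,c[r,u,0]) for u in range(272,294)])
for u in (279,282,285): print(u,[(r,c[r,u,0]) for r in range(203,228)])
```

```text
268 
272 [(195, [224, 150, 88]), (196, [223, 150, 85]), (197, [223, 148, 87]), (198, [218, 147, 85]), (199, [186, 129, 62]), (200, [195, 147, 66]), (201, [212, 164, 71]), (202, [224, 175, 76]), (226, [248, 218, 99]), (227, [245, 209, 95]), (228, [238, 196, 88]), (229, [230, 182, 85]), (230, [220, 161, 82]), (231, [234, 166, 98]), (232, [235, 165, 99]), (233, [235, 168, 101])]
290 
294 
col272 blue [(192, 94), (193, 90), (194, 91), (195, 88), (196, 85), (197, 87), (198, 85), (199, 62), (200, 66), (201, 71), (202, 76), (203, 83), (204, 84), (205, 87), (206, 94), (207, 95), (208, 98), (209, 101), (210, 107), (211, 110), (212, 115), (213, 120), (214, 126), (215, 131), (216, 127), (217, 122), (218, 116), (219, 120), (220, 121), (221, 125), (222, 117), (223, 116), (224, 108), (225, 100), (226, 99), (227, 95), (228, 88), (229, 85), (230, 82), (231, 98), (232, 99), (233, 101), (234, 97), (235, 94), (236, 92), (237, 94), (238, 94), (239, 92)]
row 205 red-blue [(258, np.int64(136)), (259, np.int64(138)), (260, np.int64(137)), (261, np.int64(139)), (262, np.int64(143)), (263, np.int64(149)), (2
[... 4239 characters left out ...]
.int64(246)), (222, np.int64(253)), (223, np.int64(252)), (224, np.int64(251)), (225, np.int64(250)), (226, np.int64(246)), (227, np.int64(243))]
285 [(203, np.int64(234)), (204, np.int64(237)), (205, np.int64(242)), (206, np.int64(245)), (207, np.int64(248)), (208, np.int64(250)), (209, np.int64(239)), (210, np.int64(230)), (211, np.int64(223)), (212, np.int64(228)), (213, np.int64(233)), (214, np.int64(235)), (215, np.int64(231)), (216, np.int64(225)), (217, np.int64(222)), (218, np.int64(223)), (219, np.int64(184)), (220, np.int64(183)), (221, np.int64(248)), (222, np.int64(253)), (223, np.int64(252)), (224, np.int64(251)), (225, np.int64(249)), (226, np.int64(246)), (227, np.int64(243))]
```

Run:
```python
from h import *
from scipy.optimize import brentq
p=dict(np.load("w5.npz"));pos,q=p["pos"],p["q"]
def L(uv):
    o,d,c=ray_w(uv,p,pos,q); return w2f(o),Rf().inv().apply(d[0])
o,d1=L((272,198.5));_,d2=L((272,230.5))
a1=np.arctan2(d1[0],-d1[2]);a2=np.arctan2(d2[0],-d2[2])
o=o.ravel()
a=(a1+a2)/2; dist=.01/np.sin(abs(a1-a2)/2); print("cam",o,"ax angle",a,"dist",dist, "pin axis xz from size",o[0]+dist*np.sin(a),o[2]-dist*np.cos(a),"x if z=.09",o[0]+np.tan(a)*(o[2]-.09))
xa=o[0]+np.tan(a)*(o[2]-.09)
# y of hole
_,d=L((281.5,214.6)); print("hole y at z=.1",o[1]+d[1]/-d[2]*(o[2]-.0997))
_,d=L((297.5,214.6)); print("washer outer y",o[1]+d[1]/-d[2]*(o[2]-.0997))
yh=o[1]+0; yh=o[1]+(lambda d:d[1]/-d[2]*(o[2]-.0997))(L((281.5,214.6))[1])
for th in np.arange(0.1,0.4,.05):
    u=np.array([np.sin(th),0,np.cos(th)]);v=np.array([np.cos(th),0,-np.sin(th)])
    out=[]
    for s in (.00937,-.00937):
        for e in (.0035,-.0035):
            out.append(proj_w(f2w(np.array([xa,yh,.09])+s*u+e*v),p,pos,q)[0,1].round(2))
    print(round(th,2),"mouth rows",out[:2],"far",out[2:])
```

```text
cam [0.05292934 0.03377505 0.29033038] ax angle -0.27388571110944976 dist 0.20331583861878005 pin axis xz from size -0.0020623742239377005 0.09459269262821496 x if z=.09 -0.003352672837858825
hole y at z=.1 0.030573725316546133
washer outer y 0.020812829113590038
0.1 mouth rows [np.float64(211.53), np.float64(222.78)] far [np.float64(206.92), np.float64(217.24)]
0.15 mouth rows [np.float64(210.73), np.float64(222.08)] far [np.float64(207.58), np.float64(217.98)]
0.2 mouth rows [np.float64(209.94), np.float64(221.35)] far [np.float64(208.26), np.float64(218.7)]
0.25 mouth rows [np.float64(209.16), np.float64(220.61)] far [np.float64(208.95), np.float64(219.42)]
0.3 mouth rows [np.float64(208.4), np.float64(219.85)] far [np.float64(209.66), np.float64(220.12)]
0.35 mouth rows [np.float64(207.66), np.float64(219.07)] far [np.float64(210.37), np.float64(220.81)]
0.4 mouth rows [np.float64(206.93), np.float64(218.28)] far [np.float64(211.1), np.float64(221.49)]
```

```bash
cat >> h.py <<'E'
F0=F0+Rf().apply([-.0034,-.0024,0])
TH=0.235
RY=np.radians(6.7); RC=np.array([0.4948,0.2724,0])
def r2w(l): return R.from_euler('z',RY).apply(l)+RC
def w2r(w): return R.from_euler('z',RY).inv().apply(np.asarray(w)-RC)
E
python3 - <<'E'
from h import *
robot.line_to(f2w([-0.015,0.05,0.17]),0.25)
robot.movep(r2w([-0.02,0,0.155]),qtool(RY)); 
robot.grip(0.035,40); robot.dwell(.1)
st()
p,pos,q=wrist("w6"); 
c=p["color"];save("w6c",cv2.resize(c[130:290,190:360],None,fx=4.5,fy=4.5,interpolation=cv2.INTER_CUBIC))
print("coil0",proj_w(r2w([0,0,.098]),p,pos,q))
for t in ["clip","clip_coil","clip_tip"]:
    print(t,[(d["conf"],d["centre"]) for d in models.look_for(p,t)][:2])
E
```

```text
t 18.3833 pos [0.4751 0.2698 0.1551] loc [0.0016 0.3008 0.1551] F [ 0.48 -0.51 -0.77] gap 0.0349
coil0 [[274.98322264 195.62590542]]
clip [(0.77, [276.3, 185.9])]
clip_coil [(0.77, [277.4, 181.8])]
clip_tip [(0.56, [277.2, 182.5])]
```

View pics/w6.png

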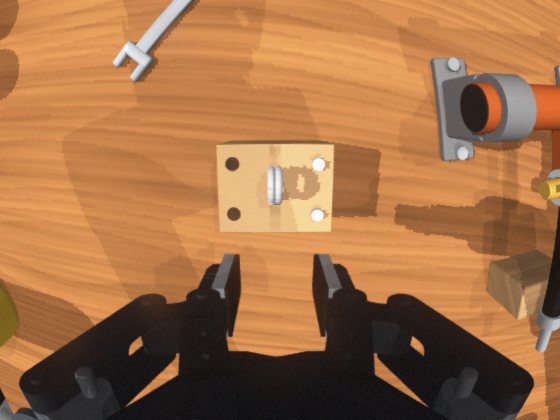

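View pics/w6c.png

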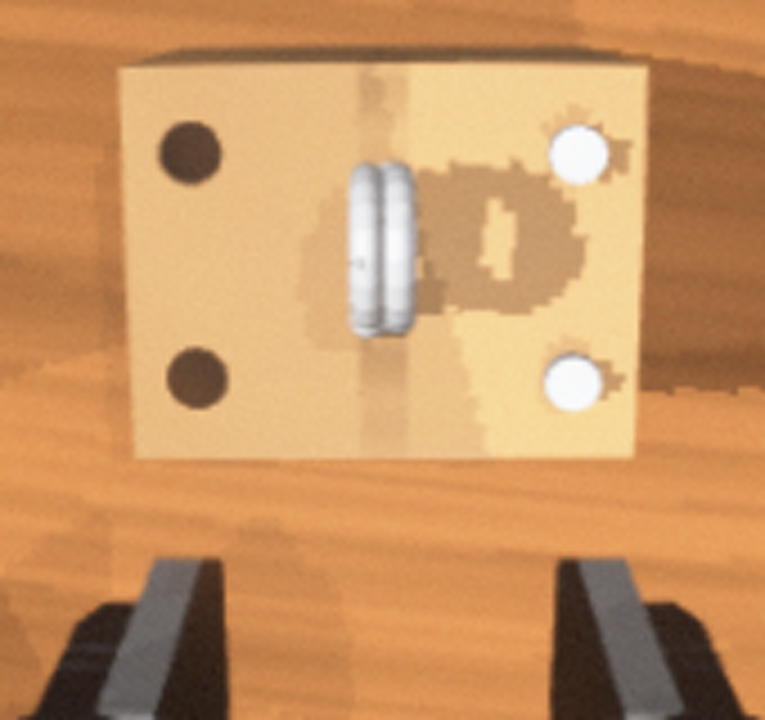

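Run:
```python
from h import *
p=dict(np.load("w6.npz"));pos,q=p["pos"],p["q"]
def at(uv,z):
    o,d,c=ray_w(uv,p,pos,q); d=d[0]; o=np.ravel(o); return w2r(o+d*(z-o[2])/d[2])
f=lambda x,y:(190+x/4.5-.4,130+y/4.5-.4)
print("corners",[at(f(*c),.074).round(4).tolist() for c in [(120,68),(648,66),(634,458),(136,459)]])
print("pins",[at(f(*c),.079).round(4).tolist() for c in [(578,155),(572,382)]])
print("coil",[at(f(381.5,y),.098).round(4).tolist() for y in (162,250,337)])
M=models
for uv in [(275,172),(275,185),(275,200),(277,250),(232,280),(238,262),(322,262),(215,300)]:
    D=p["depth"][uv[1],uv[0]]; o,d,c=ray_w(uv,p,pos,q); W=np.ravel(o)+d[0]/c[0]*D
    print(uv,"rack",w2r(W).round(4),"tool",R.from_quat(q).inv().apply(W-pos).round(4))
c=p["color"];save("w6d",cv2.resize(c[155:215,240:310],None,fx=10,fy=10,interpolation=cv2.INTER_CUBIC))
```

```text
corners [[0.0351, 0.0451, 0.074], [0.0354, -0.0449, 0.074], [-0.0347, -0.045, 0.074], [-0.0349, 0.045, 0.074]]
pins [[0.0204, -0.0324, 0.079], [-0.0191, -0.0325, 0.079]]
coil [[0.0213, 0.0004, 0.098], [0.0075, 0.0004, 0.098], [-0.0064, 0.0004, 0.098]]
(275, 172) rack [ 1.760e-02 -1.000e-04  1.036e-01] tool [-0.0002 -0.0375  0.0515]
(275, 185) rack [ 9.400e-03 -1.000e-04  1.078e-01] tool [-0.0002 -0.0293  0.0473]
(275, 200) rack [-0.0022 -0.      0.1022] tool [-0.0002 -0.0177  0.0529]
(277, 250) rack [-0.081  -0.0017 -0.0018] tool [0.0015 0.0611 0.1569]
(232, 280) rack [-0.0092  0.0163  0.2099] tool [-0.0166 -0.0107 -0.0548]
(238, 262) rack [-0.012   0.0167  0.1861] tool [-0.0169 -0.0078 -0.031 ]
(322, 262) rack [-0.0081 -0.0206  0.195 ] tool [ 0.0203 -0.0117 -0.0399]
(215, 300) rack [-0.008   0.0199  0.2276] tool [-0.0202 -0.0119 -0.0725]
```

View pics/w6d.png

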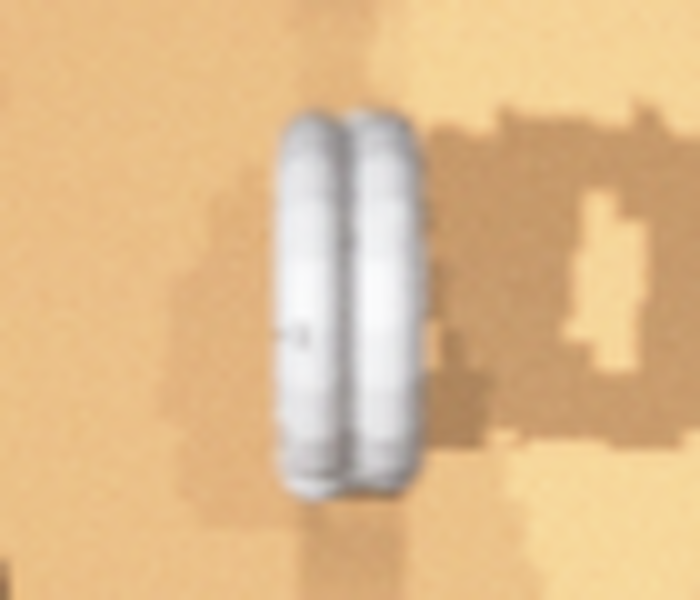

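Run:
```python
from h import *
robot.grip(0.026)
robot.line_to(r2w([0.007,0.0002,0.10]),0.25)
f0=np.array(monitor.current_ft_force())
for z in (.085,.07,.062,.055):
    robot.line_to(r2w([0.007,0.0002,z]),0.1)
    f=np.array(monitor.current_ft_force())-f0; print(z,f.round(1))
    if np.abs(f).max()>6: break
st(); robot.dwell(.05)
p,pos,q=wrist("w7"); print(w2r(pos))
c=p["color"];save("w7c",cv2.resize(c[150:330,180:370],None,fx=4,fy=4,interpolation=cv2.INTER_CUBIC))
```

```text
0.085 [-1.2  0.3 -0.1]
0.07 [-0.6  0.9 -1. ]
0.062 [-1.2  0.3  0.5]
0.055 [ 0.7  0.3 -1.4]
t 20.3333 pos [0.5012 0.2732 0.0543] loc [0.0277 0.298  0.0543] F [ 1.48 -0.21 -0.71] gap 0.0258
[0.00673655 0.00012789 0.05465305]
```

View pics/w7c.png

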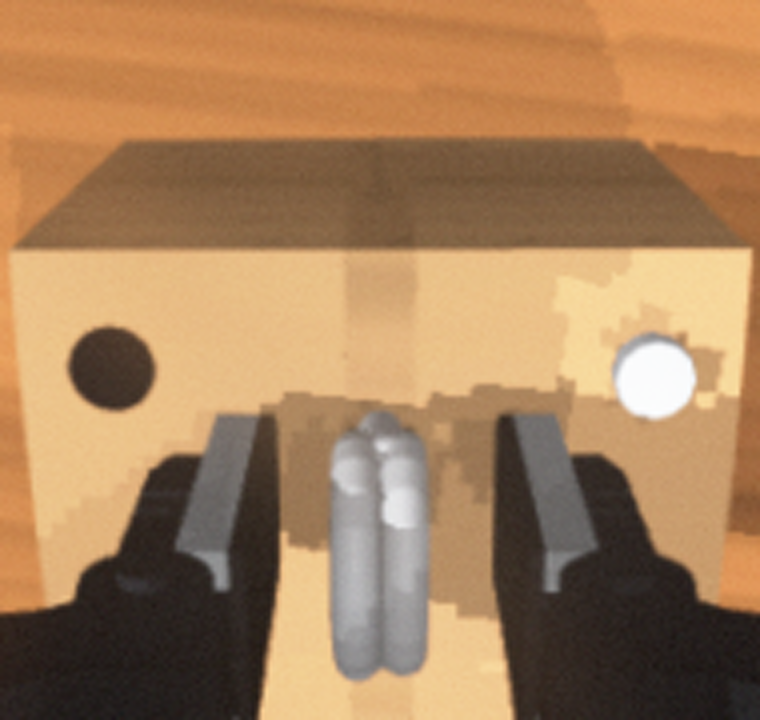

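Run:
```python
from h import *
robot.grip(0.0,70); st()
robot.line_to(r2w([0.007,0.0002,0.075]),0.1); st()
robot.line_to(r2w([0.007,0.0002,0.16]),0.2); robot.dwell(.1); st()
p,pos,q=wrist("w8"); 
c=p["color"];save("w8c",cv2.resize(c[150:330,180:370],None,fx=4,fy=4,interpolation=cv2.INTER_CUBIC))
for n in("scene","top"):
    s=get_image(n); np.savez(n+"8.npz",**{k:v for k,v in s.items() if v is not None});c=s["color"]
    x,y=(300,60) if n=="scene" else (100,200)
    save(n+"8",cv2.resize(c[y:y+120,x:x+130],None,fx=5,fy=5,interpolation=cv2.INTER_CUBIC))
```

```text
t 20.7167 pos [0.5019 0.2735 0.0553] loc [0.0285 0.2981 0.0553] F [ 0.55 -0.04  0.44] gap 0.0088
t 21.0667 pos [0.5024 0.2737 0.076 ] loc [0.029  0.2982 0.076 ] F [-0.97 -0.32 -0.49] gap 0.009
t 21.7417 pos [0.4998 0.2727 0.1573] loc [0.0263 0.2978 0.1573] F [ 0.35  0.22 -0.63] gap 0.0089
```

View pics/w8c.png

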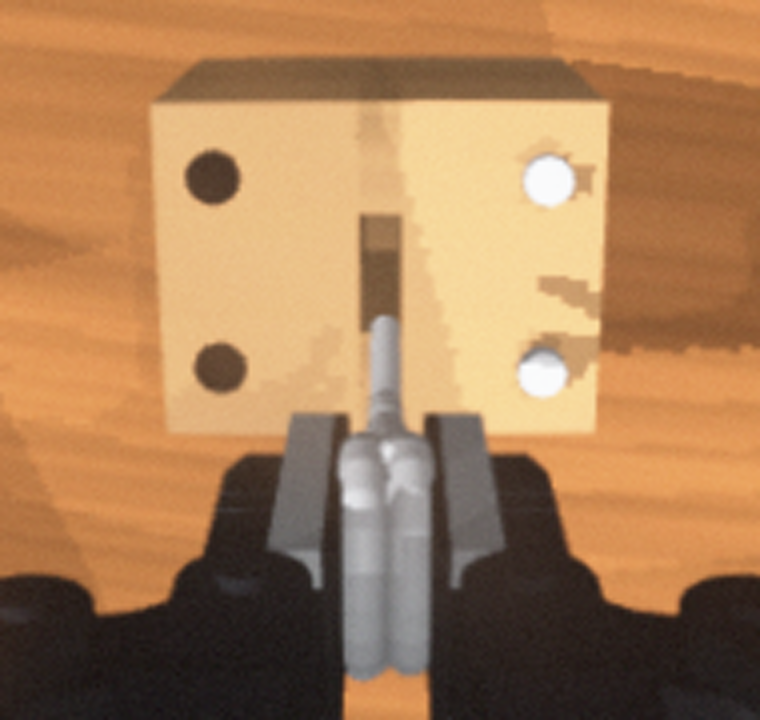

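View pics/scene8.png

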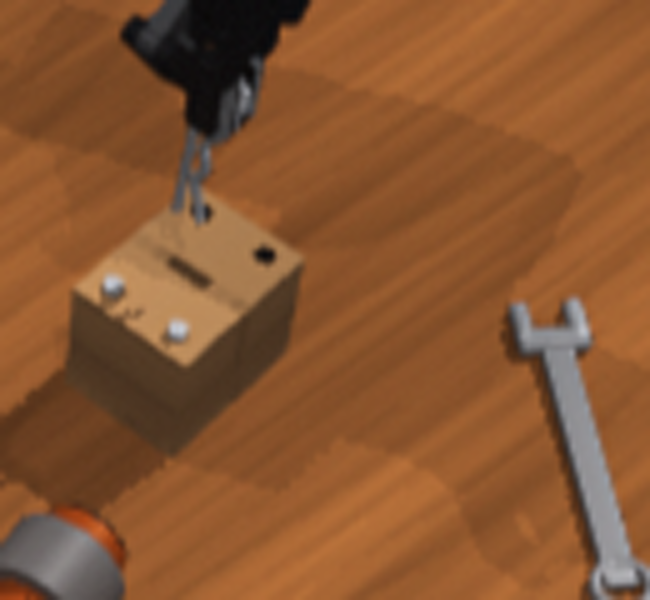

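Run:
```python
from h import *
p=dict(np.load("w8.npz"));pos,q=p["pos"],p["q"]
Rt=R.from_quat(q)
def tl(W): return Rt.inv().apply(np.asarray(W)-pos)
for v in (228,230,232,235,240,250,258,264,270,280,290,300,310,318):
    D=p["depth"][v,276]; o,d,c=ray_w((276,v),p,pos,q); W=np.ravel(o)+d[0]/c[0]*D; print(v,tl(W).round(4))
o,d,c=ray_w((276,229),p,pos,q); 
dt=Rt.inv().apply(d[0]); ot=tl(np.ravel(o)); print("bow end y at z=.041:",ot[1]+dt[1]*(.041-ot[2])/dt[2], ot[0]+dt[0]*(.041-ot[2])/dt[2])
s=dict(np.load("scene8.npz"));W=cloud(s)
for v in range(86,106):
    row=[]
    for u in range(332,345):
        t=tl(W[v,u]); row.append("%d,%d,%d"%tuple((t*1000).round()) if abs(t[0])<.02 and abs(t[1])<.04 and t[2]<.06 else "--")
    print(v,row)
```

```text
228 [0.0004 0.0166 0.0957]
230 [0.0005 0.     0.04  ]
232 [0.0005 0.0006 0.0377]
235 [0.0005 0.002  0.0354]
240 [0.0005 0.0034 0.0298]
250 [0.0005 0.0001 0.0041]
258 [ 0.0005 -0.0133 -0.0388]
264 [ 0.0005 -0.0123 -0.043 ]
270 [ 0.0005 -0.0111 -0.0463]
280 [ 0.0005 -0.0087 -0.0505]
290 [ 0.0005 -0.0049 -0.052 ]
300 [ 0.0005 -0.0006 -0.0527]
310 [ 0.0005  0.0044 -0.0525]
318 [0.0004 0.1494 0.1586]
bow end y at z=.041: -0.00036288525190759924 0.0004706568046414802
86 ['--', '--', '--', '--', '--', '--', '3,11,-12', '15,0,-29', '18,-4,-34', '19,-8,-38', '14,-7,-34', '11,-8,-31', '11,-10,-34']
87 ['--', '--', '--', '--', '--', '5,12,-9', '2,11,-7', '-1,11,-5', '--', '17,-7,-33', '14,-8,-31', '11,-8,-29', '9,-10,-29']
88 ['--', '--', '--', '--', '--', '-1,15,1', '1,11,-4', '--', '3,5,-10', '2,2,-11', '13,-7,-26', '10,-8,-25', '12,-12,-29']
89 ['--', '--', '--', '--', '--', '2,13,0', '0,12,1', '2,8,-4', '4,4,-8', '4,1,-10', '--', '--', '--']
90 ['--', '--', '--', '--', '--', '2,13,4', '1,11,3', '1,8,1', '4,3,-5', '-1,4,-1', '--', '--', '--']
91 ['--', '--', '--', '--', '3,15,8', '2,13,7', '
[... 751 characters left out ...]
--', '--', '--', '--']
99 ['--', '--', '--', '3,14,35', '-1,14,37', '--', '5,4,24', '1,4,28', '--', '--', '--', '--', '--']
100 ['--', '--', '--', '3,14,37', '0,13,38', '--', '4,5,30', '4,2,28', '0,2,30', '--', '--', '--', '--']
101 ['--', '--', '3,16,43', '1,15,43', '0,12,42', '--', '2,5,35', '0,4,35', '0,2,34', '--', '--', '--', '--']
102 ['--', '--', '--', '2,14,45', '--', '--', '--', '2,3,37', '2,0,34', '--', '--', '--', '--']
103 ['--', '--', '--', '--', '--', '--', '--', '0,3,42', '1,0,38', '--', '--', '--', '--']
104 ['--', '--', '--', '--', '--', '--', '--', '1,3,44', '3,-1,40', '--', '--', '--', '--']
105 ['--', '--', '--', '--', '--', '--', '--', '--', '--', '--', '--', '--', '--']
```

Run:
```python
from h import *
p=dict(np.load("w8.npz"));pos,q=p["pos"],p["q"];Rt=R.from_quat(q)
s=dict(np.load("scene8.npz"));K=s["mtx"];Rs=R.from_quat(s["rotation"])
def pr(t):
    c=Rs.inv().apply(Rt.apply(np.atleast_2d(t))+pos-s["position"]); return np.stack([K[0,0]*c[:,0]/c[:,2]+K[0,2],K[1,1]*c[:,1]/c[:,2]+K[1,2]],1)
def clip2tool(pt,phi,yc=-.0004,zc=-.043): # pt (x,z) in clip, rotate about coil (11,50)
    dx,dz=pt[0]-.011,pt[1]-.050
    # upright: tool y=-dx, tool z=-dz ; lean phi: tip toward +tool y
    y,z=-dx,-dz
    return np.array([.0004,yc+y*np.cos(phi)+z*np.sin(phi),zc+z*np.cos(phi)-y*np.sin(phi)])
for phi in (0,.03,.06,.09):
    print(phi,"leg z=0.03..tip",[pr(clip2tool((0,z),phi)).round(1).tolist()[0] for z in (.03,.0,-.038)],"bowtip",pr(clip2tool((.017,-.034),phi)).round(1).tolist()[0])
c=s["color"].astype(float); sat=c.max(-1)-c.min(-1)
for v in range(84,106):
    w=np.clip(45-sat[v,328:350],0,None)
    print(v,w.astype(int).tolist())
```

```text
0 leg z=0.03..tip [[339.3, 81.9], [338.0, 91.2], [336.5, 102.4]] bowtip [342.2, 105.1]
0.03 leg z=0.03..tip [[339.1, 81.6], [337.5, 90.7], [335.6, 101.7]] bowtip [341.4, 104.5]
0.06 leg z=0.03..tip [[338.9, 81.4], [337.0, 90.3], [334.8, 100.9]] bowtip [340.5, 104.0]
0.09 leg z=0.03..tip [[338.8, 81.1], [336.6, 89.8], [333.9, 100.2]] bowtip [339.7, 103.4]
84 [0, 0, 0, 0, 0, 0, 0, 0, 0, 13, 41, 42, 42, 41, 41, 43, 44, 44, 43, 42, 25, 0]
85 [0, 0, 0, 0, 0, 0, 0, 0, 0, 3, 39, 42, 41, 41, 42, 43, 42, 43, 42, 30, 0, 0]
86 [0, 0, 0, 0, 0, 0, 0, 0, 0, 9, 43, 35, 25, 37, 43, 43, 44, 43, 18, 0, 0, 0]
87 [0, 0, 0, 0, 0, 0, 0, 0, 0, 19, 42, 13, 6, 40, 44, 43, 39, 24, 0, 0, 0, 0]
88 [0, 0, 0, 0, 0, 0, 0, 0, 0, 27, 42, 3, 17, 43, 32, 21, 1, 0, 0, 0, 0, 0]
89 [0, 0, 0, 0, 0, 0, 0, 0, 0, 39, 43, 18, 41, 44, 0, 0, 0, 0, 0, 0, 0, 0]
90 [0, 0, 0, 0, 0, 0, 0, 0, 0, 41, 37, 3, 43, 42, 0, 0, 0, 0, 0, 0, 0, 0]
91 [0, 0, 0, 0, 0, 0, 0, 0, 8, 42, 17, 0, 42, 41, 0, 0, 0, 0, 0, 0, 0, 0]
92 [0, 0, 0, 0, 0, 0, 0, 0, 26, 43, 0, 0, 39, 42, 0, 0, 0, 0, 0, 0, 0, 0]
93 [0, 0, 0, 0, 0, 0, 0, 0, 38, 42, 0, 0, 41, 42, 0
[... 212 characters left out ...]
, 43, 0, 0, 0, 0, 0, 0, 0, 0, 0, 0]
97 [0, 0, 0, 0, 0, 0, 0, 22, 41, 0, 40, 43, 0, 0, 0, 0, 0, 0, 0, 0, 0, 0]
98 [0, 0, 0, 0, 0, 0, 0, 37, 40, 0, 31, 42, 0, 0, 0, 0, 0, 0, 0, 0, 0, 0]
99 [0, 0, 0, 0, 0, 0, 0, 41, 34, 0, 12, 42, 3, 0, 0, 0, 0, 0, 0, 0, 0, 0]
100 [0, 0, 0, 0, 0, 0, 0, 41, 23, 0, 6, 42, 17, 0, 0, 0, 0, 0, 0, 0, 0, 0]
101 [0, 0, 0, 0, 0, 0, 9, 37, 9, 0, 17, 41, 42, 19, 0, 0, 0, 0, 0, 0, 0, 0]
102 [0, 0, 0, 0, 0, 0, 0, 1, 0, 0, 12, 40, 40, 37, 0, 0, 0, 0, 0, 0, 0, 0]
103 [0, 0, 0, 0, 0, 0, 0, 0, 0, 0, 0, 42, 41, 20, 0, 0, 0, 0, 0, 0, 0, 0]
104 [0, 0, 0, 0, 0, 0, 0, 0, 0, 0, 0, 13, 2, 0, 0, 0, 0, 0, 0, 0, 0, 0]
105 [0, 0, 0, 0, 0, 0, 0, 0, 0, 0, 0, 0, 0, 0, 0, 0, 0, 0, 0, 0, 0, 0]
```

```bash
cat >> h.py <<'E'
PHI=0.043
TIPT=np.array([.0004,.0144,.0446])
HOLE=np.array([0,.033,.09])   # in fork frame (updated F0)
def pose(s,dx=0,dy=0,th=TH,tau=None):
    """tip at distance s above hole middle along hole axis, with offset dx across, dy along pin"""
    tau=th-PHI if tau is None else tau
    u=np.array([np.sin(th),0,np.cos(th)]);v=np.array([np.cos(th),0,-np.sin(th)])
    q=qtool(YAW,-1,tau)
    return f2w(HOLE+s*u+dx*v+np.array([0,dy,0]))-R.from_quat(q).apply(TIPT), q
def fl(th=TH):
    f=Rf().inv().apply(monitor.current_ft_force())
    return np.array([f[0]*np.cos(th)-f[2]*np.sin(th),f[1],f[0]*np.sin(th)+f[2]*np.cos(th)]) # across, along pin, along u
def tipnow(th=TH):
    q=monitor.current_orientation(); w=w2f(np.array(monitor.current_position())+R.from_quat(q).apply(TIPT))-HOLE
    return np.array([w[0]*np.cos(th)-w[2]*np.sin(th),w[1],w[0]*np.sin(th)+w[2]*np.cos(th)])
E
python3 - <<'E'
from h import *
robot.line_to(r2w([0.0,-0.005,0.205]),0.25)
P,q=pose(.06); print(P,w2f(P)); print(robot.ik(P,q))
robot.movep(P,q)
P,q=pose(.022); robot.line_to(P,0.15); robot.dwell(.15); st(); print(tipnow(),fl())
p,pos,q=wrist("w9")
c=p["color"];save("w9c",cv2.resize(c[150:330,180:370],None,fx=4,fy=4,interpolation=cv2.INTER_CUBIC))
print("hole mouth",proj_w(f2w(HOLE+.0094*np.array([np.sin(TH),0,np.cos(TH)])),p,pos,q), "tip",proj_w(pos+R.from_quat(q).apply(TIPT),p,pos,q))
s=get_image("scene");c=s["color"];save("s9",cv2.resize(c[110:260,200:350],None,fx=4,fy=4,interpolation=cv2.INTER_CUBIC))
E
```

```text
[0.57112818 0.01785394 0.18938347] [0.03661666 0.0334     0.18938347]
[-0.05958729  0.25323871  1.61464253 -0.05558122  1.4578642   1.28870083]
t 23.8 pos [0.5636 0.0163 0.1539] loc [0.029  0.0336 0.1539] F [-0.33  0.03 -0.28] gap 0.0087
[0.00095259 0.00015371 0.02366241] [-0.25749467  0.03122072 -0.35028674]
hole mouth [[276.01817212 242.3796479 ]] tip [[275.81232717 247.31704803]]
```

View pics/w9c.png

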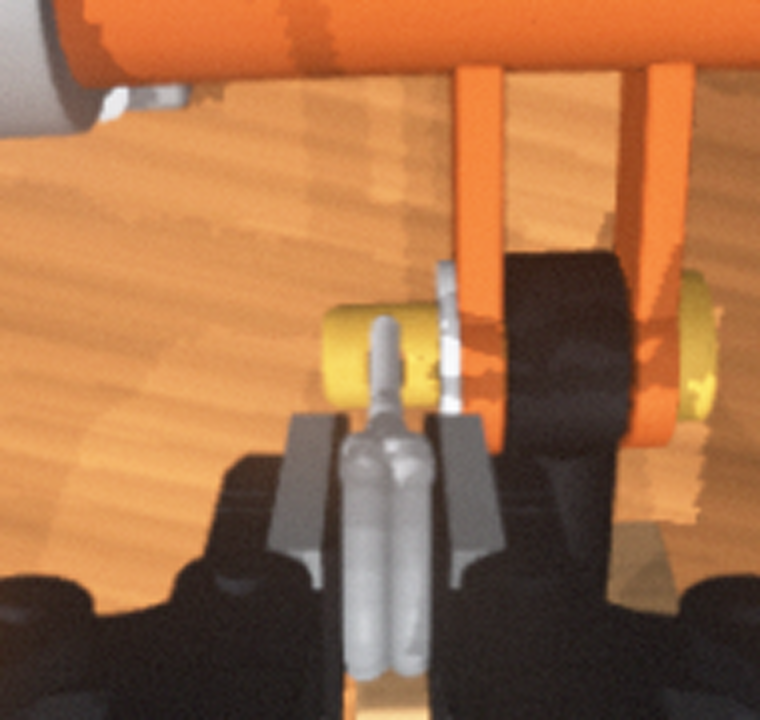

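View pics/s9.png

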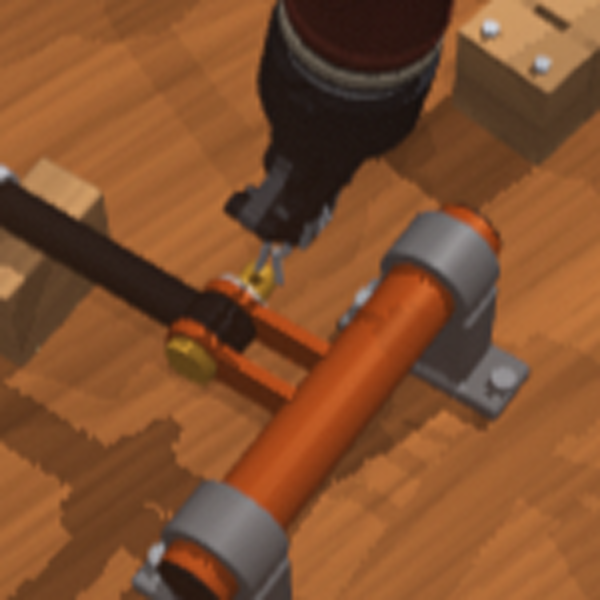

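Run:
```python
from h import *
f0=fl()
for s in (.016,.013,.011,.009,.007,.005,.003):
    P,q=pose(s); robot.line_to(P,0.06,rot=q); robot.dwell(.05)
    f=fl()-f0; print(s,round(monitor.current_t(),2),"f",f.round(1),"tip",(1000*tipnow()).round(1))
    if np.abs(f).max()>6: break
```

```text
0.016 24.2 f [ 0.8  1.  -0.2] tip [-0.3 -0.  15.6]
0.013 24.5 f [ 0.5 -0.6  0.8] tip [-0.1 -0.  12.8]
0.011 24.8 f [ 1.1 -0.   0.3] tip [-0.1  0.  10.9]
0.009 25.1 f [ 0.2 -0.  -0.7] tip [0.1 0.  8.9]
0.007 25.4 f [ 1.6 -0.4  0.4] tip [0.2 0.  7. ]
0.005 25.7 f [2.5 0.2 0.3] tip [0.1 0.  4.9]
0.003 26.0 f [1.4 0.  0.3] tip [0.1 0.  2.9]
```

Run:
```python
from h import *
f0=np.array([-.2,0,-.3]); dx=0.
for s in (.0,-.003,-.006,-.008):
    P,q=pose(s,dx=dx); robot.line_to(P,0.06,rot=q); robot.dwell(.05)
    f=fl()-f0; print(s,round(monitor.current_t(),2),"f",f.round(1),"tip",(1000*tipnow()).round(1),"T",np.round(monitor.current_torque(),2))
    if np.abs(f).max()>9: break
    dx+=0.0002*np.clip(f[0],-2,2)
p,pos,q=wrist("w10")
c=p["color"];save("w10c",cv2.resize(c[150:330,180:370],None,fx=4,fy=4,interpolation=cv2.INTER_CUBIC))
s=get_image("scene");c=s["color"];save("s10",cv2.resize(c[130:230,220:320],None,fx=6,fy=6,interpolation=cv2.INTER_CUBIC))
```

```text
0.0 26.3 f [ 1.4  0.8 -0.6] tip [ 0.   0.  -0.2] T [ 0.12 -0.49 -0.06]
-0.003 26.6 f [ 1.6 -0.8  0.7] tip [ 0.2  0.  -3.2] T [ 0.1  -0.34 -0.01]
-0.006 26.9 f [ 1.7  0.4 -0.2] tip [ 0.7  0.  -6.1] T [ 0.11 -0.46  0.05]
-0.008 27.2 f [ 2.8  0.  -1.2] tip [ 1.1 -0.  -8.1] T [ 0.11 -0.47 -0.  ]
```

View pics/w10c.png

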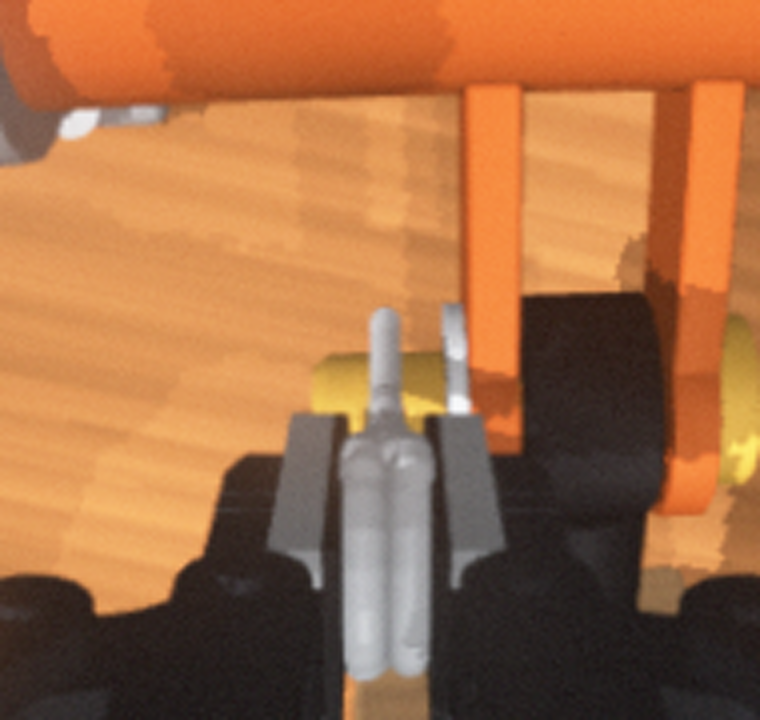

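View pics/s10.png

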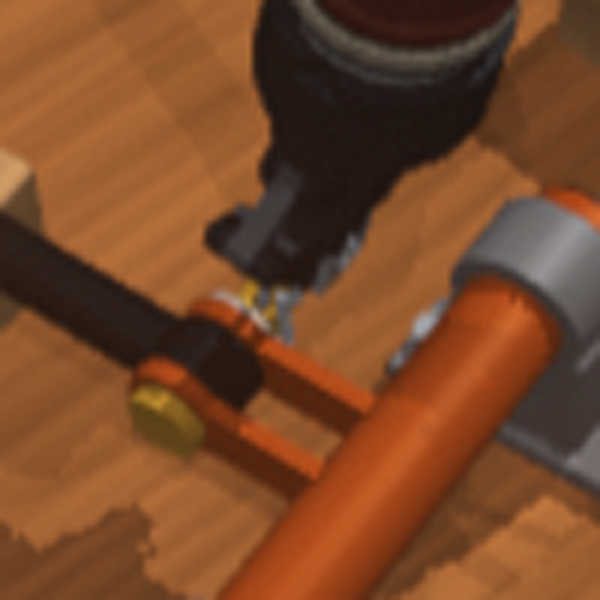

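Run:
```python
from h import *
f0=np.array([-.2,0,-.3]); dx=0.0008; s=-.008
while s>-.044:
    s-=.002
    P,q=pose(s,dx=dx); robot.line_to(P,0.06,rot=q)
    f=fl()-f0; t=1000*tipnow(); print(round(s,3),round(monitor.current_t(),2),"f",f.round(1),"tip",t.round(1),"Ty",np.round(monitor.current_torque(),2)[1])
    if f[2]>22 or abs(f[0])>10 or abs(f[1])>8 or t[2]<-37.5: break
```

```text
-0.01 27.55 f [ 3.6 -0.6 -0.2] tip [  1.1  -0.  -10. ] Ty -0.64
-0.012 27.8 f [3.7 0.  0.6] tip [  1.1  -0.  -12. ] Ty -0.88
-0.014 28.05 f [4.3 0.  1.7] tip [  1.4  -0.1 -13.7] Ty -0.99
-0.016 28.3 f [ 5.6 -0.4  0.2] tip [  1.4  -0.1 -15.9] Ty -1.16
-0.018 28.55 f [5.2 0.4 0.9] tip [  1.4  -0.1 -17.9] Ty -1.29
-0.02 28.8 f [ 4.8 -0.7  0.8] tip [  1.5  -0.2 -19.9] Ty -1.32
-0.022 29.05 f [4.2 0.2 2.5] tip [  1.6  -0.2 -21.3] Ty -1.02
-0.024 29.3 f [ 4.7 -0.1  1.3] tip [  1.7  -0.2 -23.4] Ty -1.19
-0.026 29.55 f [ 5.  -0.4  2.4] tip [  1.7  -0.2 -25.3] Ty -1.2
-0.028 29.8 f [ 6.8 -0.4  1.7] tip [  1.6  -0.2 -27.8] Ty -1.23
-0.03 30.05 f [ 7.4 -0.7 -3.7] tip [  1.2   0.2 -31. ] Ty -1.55
-0.032 30.3 f [ 6.9 -0.6 -5.6] tip [  0.3   0.6 -34.6] Ty -1.63
-0.034 30.55 f [ 8.5  0.3 -7.6] tip [ -0.1   0.6 -36.2] Ty -1.39
-0.036 30.8 f [ 6.  -0.  -4.1] tip [  0.3   0.4 -36.6] Ty -1.21
-0.038 31.05 f [ 4.2  1.9 -1.6] tip [  1.   -0.1 -37.3] Ty -0.98
-0.04 31.3 f [4.3 0.2 3.5] tip [  1.6  -0.5 -38.6] Ty -0.86
```

Run:
```python
from h import *
p,pos,q=wrist("w11")
c=p["color"];save("w11c",cv2.resize(c[150:330,180:370],None,fx=4,fy=4,interpolation=cv2.INTER_CUBIC))
s=get_image("scene");c=s["color"];save("s11",cv2.resize(c[130:230,220:320],None,fx=6,fy=6,interpolation=cv2.INTER_CUBIC))
st()
```

```text
t 31.4 pos [0.5504 0.0125 0.0931] loc [0.0152 0.033  0.0931] F [5.17 0.48 3.28] gap 0.0086
```

View pics/w11c.png

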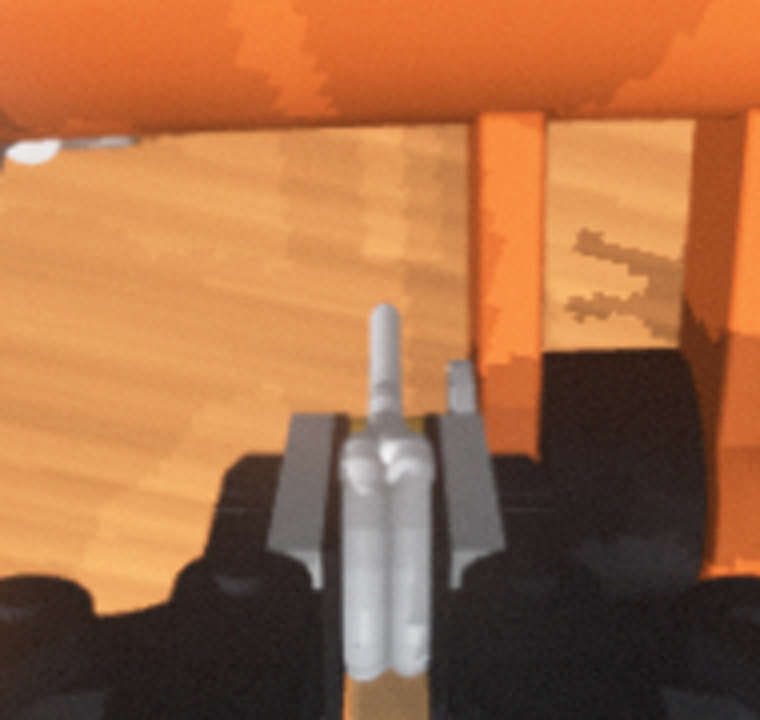

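View pics/s11.png

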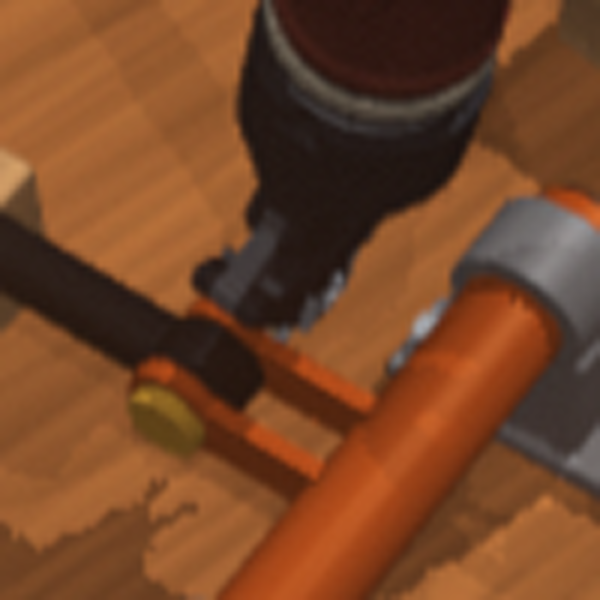

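Run:
```python
from h import *
P,q=pose(-.038,dx=.0018); robot.line_to(P,0.06,rot=q); robot.dwell(.1); print(fl(),1000*tipnow())
robot.grip(0.03,40); robot.dwell(.1); print(fl(),1000*tipnow()); st()
P,q=pose(.0,dx=.0018); robot.line_to(P,0.12,rot=q)
P,q=pose(.05,dx=-.0); robot.line_to(P,0.25,rot=q); robot.dwell(.15); st()
p,pos,q=wrist("w12")
c=p["color"];save("w12c",cv2.resize(c[130:310,180:370],None,fx=4,fy=4,interpolation=cv2.INTER_CUBIC))
s=get_image("scene");c=s["color"];save("s12",cv2.resize(c[130:230,220:320],None,fx=6,fy=6,interpolation=cv2.INTER_CUBIC))
```

```text
[ 3.93281752 -0.48229017  2.79790346] [  1.60562361  -0.23902322 -37.89857031]
[ 0.7752989  -0.33370015  0.22636458] [  0.96809236   0.16800634 -38.66455373]
t 32.1833 pos [0.5497 0.0129 0.0932] loc [0.0147 0.0336 0.0932] F [ 0.81 -0.33  0.04] gap 0.0298
t 33.15 pos [0.5672 0.0174 0.1776] loc [0.0327 0.0339 0.1776] F [-0.48  0.36  0.15] gap 0.0299
```

View pics/w12c.png

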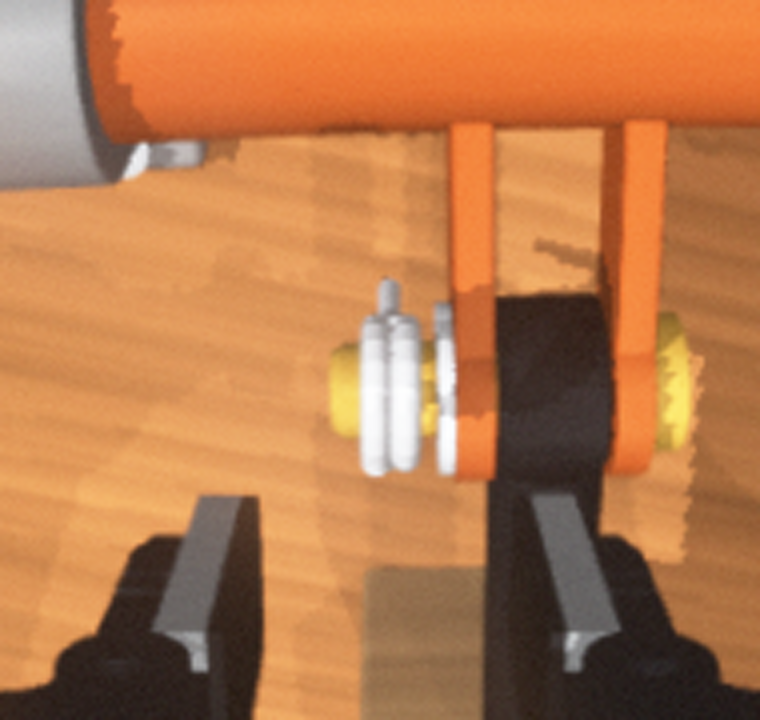

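View pics/s12.png

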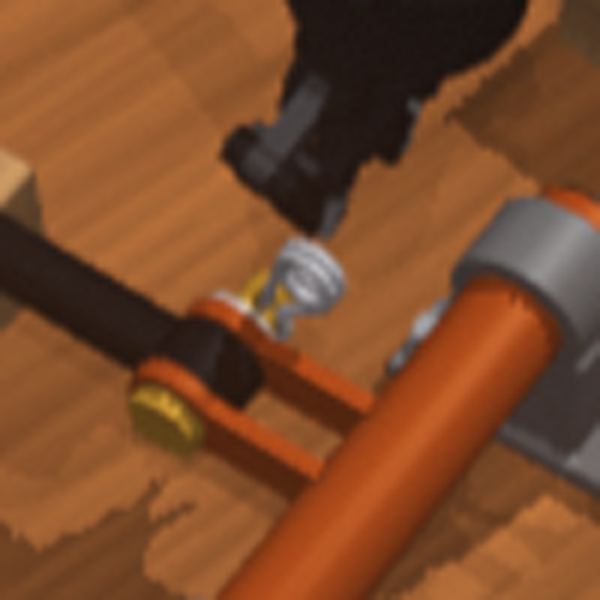

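Run:
```python
from h import *
from scipy.optimize import least_squares
p=dict(np.load("w12.npz"));pos,q=p["pos"],p["q"]
m=models.cut_out(get_image("wrist"),"clip"); M=m[0]["mask"]; print(m[0]["conf"],M.sum())
v,u=np.nonzero(M); o,d,c=ray_w(np.stack([u,v],1),p,pos,q); W=np.ravel(o)+d/c*p["depth"][v,u][:,None]
L=w2f(W)-HOLE
A=np.stack([L[:,0]*np.cos(TH)-L[:,2]*np.sin(TH),L[:,1],L[:,0]*np.sin(TH)+L[:,2]*np.cos(TH)],1)
k=(A[:,2]>48)*0+(A[:,2]>.045); B=A[k>0]; print(len(B),B.min(0).round(4),B.max(0).round(4))
r=least_squares(lambda x:np.hypot(B[:,0]-x[0],B[:,2]-x[1])-.0135,[.01,.05],loss='soft_l1',f_scale=.001); print("coil centre (across,up)",r.x, "y",np.median(B[:,1]))
# lower bits
C=A[(A[:,2]<.03)&(A[:,2]>-.06)]; print(len(C),C.round(4)[::max(1,len(C)//12)].tolist())
# pin head face
for uv in [(180+670/4,130+390/4)]:
    uu,vv=map(int,uv); o,d,c=ray_w((uu,vv),p,pos,q); print("head",w2f(np.ravel(o)+d[0]/c[0]*p["depth"][vv,uu]).round(4))
st()
```

```text
0.81 654
599 [ 0.001  -0.0057  0.0466] [0.073  0.0043 0.2627]
coil centre (across,up) [0.01330346 0.04872909] y -0.00031483735484203607
36 [[0.017, -0.0004, -0.0333], [0.0163, 0.0005, -0.0323], [0.0162, -0.0023, -0.0326], [0.0159, -0.0004, -0.0291], [0.015, 0.0014, -0.0289], [0.0152, -0.0013, -0.028], [0.0146, 0.0005, -0.0263], [0.0147, -0.0022, -0.0261], [0.0142, -0.0004, -0.0238], [0.0131, 0.0014, -0.0247], [0.014, -0.0013, -0.0204], [0.013, 0.0005, -0.0208]]
head [ 0.0077 -0.0236  0.1036]
t 33.35 pos [0.5678 0.0173 0.1783] loc [0.0333 0.0336 0.1783] F [ 0.14 -0.29  0.12] gap 0.0301
```

Run:
```python
from h import *
p=dict(np.load("w12.npz"));pos,q=p["pos"],p["q"]
for y in (-.02,-.028,-.031):
    uv=proj_w(f2w([.004,y,.1045]),p,pos,q)[0]; print(y,((uv-[180,130]+.4)*4).round(0))
t=models.cut_out(get_image("top"),"clip"); print(len(t))
robot.line_to(np.array(monitor.current_position())+[-0.02,0,0.08],0.25); robot.dwell(.2)
p,pos,q=wrist("w13"); c=get_image("scene")["color"]; save("s13",c)
job.hand_in(); print(monitor.current_t())
```

```text
-0.02 [651. 408.]
-0.028 [690. 408.]
-0.031 [704. 408.]
1
the job is handed in; nothing more can be done
the job is handed in; nothing more can be done
```

View pics/w13.png

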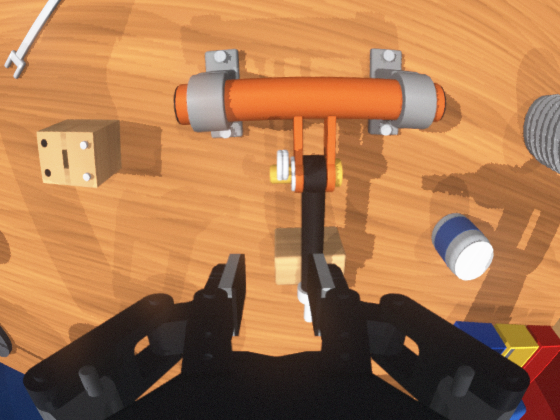

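The strut is coupled: the pin is home, the clip is through it and hugging the shank, and the arm is clear. I handed the job in at about 34 s.

**What I did**
- **Pin:** I pushed it in until it stopped firmly at 16 N, with the head against the fork.
- **Clip:** I saw the cross hole about 0.235 rad towards the fork's +x. I took the clip out of the block and slid the straight leg in on the first try, reading force and position every 2–3 mm. I then pushed until it snapped on, let go and backed away.

**Last checks**
- **Pin:** In the picture the head's outer face sits where a home pin's would, to about 1 mm.
- **Clip:** The coil centre is 48.7 mm above the pin axis; home is 50 mm. The bowed leg's tip is about 33 mm below the axis; 34 mm is expected.
- **Last picture:** It shows the pin and clip in place (clip at about pixel 283,165) and the gripper touching nothing. The other things I could see look untouched. I did not measure their positions, and the gauge was not in that view.

**What disagreed or failed**
- **Finger tips:** By the wrist camera's depth and by contact, the real tips sit about 30 mm behind the stated tool point. My first push therefore passed harmlessly over the pin, and I allowed for the offset afterwards.
- **Push force:** Along the leg it read only 1–3 N, below the stated 8–16 N. There was also a sideways load of 4–8 N. A clear pull-in of about 8 N came at the snap, and nothing went above 30 N.
- **Bow angle:** I could not read it directly. That the bow hugs the shank rests on the snap and the clip's measured position.

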